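# Close a seven-cell round battery pack in its split cup

### The arm

A 6-joint arm with a two-finger parallel gripper is mounted at the origin on the work surface. World frame = base frame: x ahead of the robot, y to its left, z up, the work surface at z = 0. Lengths are in m, angles in rad, forces in N, time in s.
With the tool pointing down it reaches from about 0.25 to 0.775 m from the base axis. Payload 4 kg.
Tool frame: the origin (TCP) lies midway between the tips of the shut fingers; the grasp point (between the pads) lies 19 mm behind it; z points along the fingers, y is the line along which they close (so a half turn about z gives the same grasp; the last joint's range is limited). The gripper opens to 85 mm and grips with 20 to 120 N. Pads are 22 mm wide; open, the fingers measure 114 mm over their backs; the gripper's body (76 mm by 85 mm) begins 54 mm behind the grasp point. The pads swing forward as they close: fully open they stand 13 mm farther back than shut.
Start: joints at [1.233, 0.087, 1.371, -0, 1.684, -0.103], TCP at [0.128, 0.535, 0.231] pointing down, gripper open.
Joint ranges: [-3.1, 3.1], [-0.76, 2.03], [0.27, 2.55], [-1.08, 4.22], [0.17, 2.65], [-2.57, 2.57]. Speed limits (rad/s): [2.79, 2.79, 3.14, 3.14, 3.14, 3.14].

### API

Orientations are given as a unit quaternion [x, y, z, w].
In Python, from plant import arm gives the robot as it stands. The module is installed in compiled form; this text tells all that it offers. Calls block until the motion is done:
- arm.goto(position, orientation): joint-space move of the TCP to a pose.
- arm.movel(position, rot=None, max_speed=0.15, guard=None): straight line of the TCP; rot=None keeps the orientation; max_speed is the mean speed in m/s. With guard (N) it stops when the force on the tool has changed by that much, and returns True; else False.
- arm.goto_joints(angles): joint-space move.
- arm.gripper_to(opening, f_grip=None): opening from 0.0 (shut) to 1.0 (fully open); f_grip is the grip in N (None keeps the last); returns when the fingers have stopped.
- arm.dwell(seconds).
- arm.inverse_kinematics(position, orientation): joint angles nearest the present ones, or None.
- arm.grab_frame(name): name is "side" or "top" or "wrist"; returns a dict with "frame" (400x640x3 uint8, red, green, blue), "intrinsics" (3x3 intrinsics, pixels), "k1" (the pictures are not rectified: a ray, as slopes to the right and down, at radius r is drawn at 1 + k1 r^2 times it, then the intrinsics apply), "R" (3x3) and "t" (3): a world point X has camera coordinates R X + t. Camera axes: x right, y down, z forward; pixel columns grow to the right and rows downward; lengths in m; the calibration is good to about 2 mm. A picture is of the moment at which its call begins. There is no depth.
A pose or a line that the arm cannot do raises arm.IKError and nothing moves.
- arm.sign_off(): hands the job in; it is judged then, once.
Readings, each from a call of its own:
- arm.current_time_s(): time.
- arm.current_joint_pos(): joint angles.
- arm.current_joint_velocities(): joint speeds.
- arm.current_tau(): joint torques, N m.
- arm.current_tool_pos(): TCP position.
- arm.current_eef_rot(): TCP orientation.
- arm.current_contact_force(): force on the tool from outside, world axes, zero at the start.
- arm.current_ft_torque(): the same for the moment, N m.
- arm.current_width(): opening from 0.0 (shut) to 1.0 (fully open).
- arm.current_grip_force(): force on a finger pad.
Only numpy, scipy, OpenCV 4.12 (cv2) and the standard library are available. Lean on these libraries where they do the work, as an engineer would, in place of code of your own. Each camera call takes 0.05 s, during which the arm holds its last target. There are 200 camera calls.

### The job

Five battery cells stand in the open split cup and two more stand loose beside it. Slide the two loose cells, standing upright, through the open side into the middle row between the two halves so that all seven can nest as one in the middle and six round it, then push the orange half fully closed around them. Do not knock any cell over, leave the other things on the bench where they are, and take the hand away.

Things in the scene. Friction and masses are not known exactly. Their poses are not given: they have to be found in the camera images.
- cup (a point): Middle of the split round cup, at table height: two half-round walls (inner radius 52.5, 6 thick, 40 mm high), a rib inside the middle of each, no floor: cells slide on the table. The aluminium half (+x side) is fixed, the orange half (-x side) slides. x: the way the orange half closes, away from the robot; +y: the open loading side; yaw varies by 0.3 rad.
- mouth (a point): Middle of the cup's open loading side when closed: 52.5 mm from cup along its +y, at table height. Here the aluminium wall ends at x = 14, y = 51 mm in the cup frame and the orange one at x = -14 mm minus the jaw reading, y = 51 mm: a gap of 60 to 70 mm at the start, in which a cell passes between the pairs already there.
- stop (a point): Inner face of the end stop, 52.5 mm from cup along its -y, at table height: the aluminium wall carries on straight from here for 50 mm in -x. Seven cells nest in rows along y, in cup-frame mm: two at x = 29 (y = +-17), three at x = 0 (y = -34, 0, 34) and two at x = -29 (y = +-17); the middle row may stand at x = 0 to -20 until the orange half gathers it.
- jaw (a joint): How far the orange half cup is open, in m: 0 fully closed (a hard stop, the two halves make one round cup), 0.034 to 0.040 at the start, 0.042 at most. It slides freely with about 2 N of friction and stays where it is left.
- tab (a point): Middle of the flat black pad on the push tab at the back of the orange half cup (30 mm above the table); the pad faces the robot (-x of the cup frame), the tab is 50 mm wide, spans 6 to 55 mm above the table and moves with the orange half. A flat steel tongue (20 mm wide, top 9 mm above the table) runs back from it through a guide block 14 mm high that begins 175 mm from the middle of the cup. Closed, the pad is 72.5 mm from the middle of the cup.
- cell1_mid (a point): D-size battery cell, black with a copper upper third and a steel top, upright cylinder 34 mm diameter, 60 mm tall, 110 to 175 g, smooth plastic sleeve (friction about 0.25); the point is at its centre, half-way up (30 mm above the table); its z axis is the cell's axis. One of the two loose cells, standing alone on the table on the loading (+y) side, at least 0.15 m from its middle.
- cell2_mid (a point): D-size battery cell, black with a copper upper third and a steel top, upright cylinder 34 mm diameter, 60 mm tall, 110 to 175 g, smooth plastic sleeve (friction about 0.25); the point is at its centre, half-way up (30 mm above the table); its z axis is the cell's axis. One of the two loose cells, standing alone on the table on the loading (+y) side, at least 0.15 m from its middle.
- cell3_mid (a point): D-size battery cell, black with a copper upper third and a steel top, upright cylinder 34 mm diameter, 60 mm tall, 110 to 175 g, smooth plastic sleeve (friction about 0.25); the point is at its centre, half-way up (30 mm above the table); its z axis is the cell's axis. Already in the aluminium half, +y side.
- cell4_mid (a point): D-size battery cell, black with a copper upper third and a steel top, upright cylinder 34 mm diameter, 60 mm tall, 110 to 175 g, smooth plastic sleeve (friction about 0.25); the point is at its centre, half-way up (30 mm above the table); its z axis is the cell's axis. Already in the aluminium half, -y side.
- cell5_mid (a point): D-size battery cell, black with a copper upper third and a steel top, upright cylinder 34 mm diameter, 60 mm tall, 110 to 175 g, smooth plastic sleeve (friction about 0.25); the point is at its centre, half-way up (30 mm above the table); its z axis is the cell's axis. Already in the open orange half, +y side (x about -64, y about +18 mm in the cup frame).
- cell6_mid (a point): D-size battery cell, black with a copper upper third and a steel top, upright cylinder 34 mm diameter, 60 mm tall, 110 to 175 g, smooth plastic sleeve (friction about 0.25); the point is at its centre, half-way up (30 mm above the table); its z axis is the cell's axis. Already in the open orange half, -y side (x about -64, y about -18 mm).
- cell7_mid (a point): D-size battery cell, black with a copper upper third and a steel top, upright cylinder 34 mm diameter, 60 mm tall, 110 to 175 g, smooth plastic sleeve (friction about 0.25); the point is at its centre, half-way up (30 mm above the table); its z axis is the cell's axis. Already in the gap between the halves, against the end stop (x -8 to -20, y about -34 mm in the cup frame).
- tea_tin: Gold tea tin, 80 x 80 x 109 mm, a bystander to leave alone; the origin is at the centre of its underside.
- film_pot: Small black round pot with a yellow label, 48 mm diameter, 55 mm tall, a bystander to leave alone; the origin is at the centre of its underside.
- flat_battery: Flat black lantern battery, 62 x 22 x 70 mm, standing, a bystander to leave alone; the origin is at the centre of its underside.
- tape_roll: Roll of masking tape lying flat, 90 mm across, 19 mm high, a bystander to leave alone; the origin is at the centre of its underside.
- screwdriver: Red screwdriver lying on the table, 160 mm long, a bystander to leave alone; the origin is at the centre of its underside.
- lamp_holder: Small round bulb holder, 48 mm across, 45 mm tall, a bystander to leave alone; the origin is at the centre of its underside.

How it is judged:
On the way, in this order (a step that is already met when the one before it is completed fails the run):
1. both loose cells stand between the two halves of the cup (horizontal distance between each of cell1_mid, cell2_mid and cup below 0.056 m and angle between each of cell1_mid, cell2_mid's own z axis and vertical below 0.12 rad), for 0.2 s.
2. the orange half is fully closed (value of joint jaw below 0.003 m), for 0.2 s.
At the end, for the whole second after the job is handed in: The orange half is closed to within 3 mm, all seven cells stand upright (within 0.12 rad) and at rest on the table inside the cup, each within 40 mm of its middle (value of joint jaw below 0.003 m and horizontal distance between each of cell1_mid, cell2_mid, cell3_mid, cell4_mid, cell5_mid, cell6_mid, cell7_mid and cup below 0.04 m and angle between each of cell1_mid, cell2_mid, cell3_mid, cell4_mid, cell5_mid, cell6_mid, cell7_mid's own z axis and vertical below 0.12 rad and height (world z) of each of cell1_mid, cell2_mid, cell3_mid, cell4_mid, cell5_mid, cell6_mid, cell7_mid below 0.034 m and linear speed of each of cell1, cell2, cell3, cell4, cell5, cell6, cell7 below 0.02 m/s); the robot touches nothing.
It fails at once if a cell is knocked over (angle between any of cell1_mid, cell2_mid, cell3_mid, cell4_mid, cell5_mid, cell6_mid, cell7_mid's own z axis and vertical above 0.7 rad).
It fails at once if a bystander is shifted by more than 30 mm (distance of any of tea_tin, film_pot, flat_battery, tape_roll, screwdriver, lamp_holder from where it was at the start of the episode above 0.03 m).
It also fails if it takes over 67 s, if anything falls off the work surface, if the arm or the gripper's body presses on something with over 40 N, if the wrist force passes 120 N, or if a joint passes its speed limit or range.

## Working session

There is one attempt and no reset: what is moved stays moved. The work goes in short steps, each a Python script; the robot and the scene stay as the last script left them, time stands still between calls to the robot, and variables do not carry over. Pictures are saved under pics/ and viewed, at most 10 in all, crops included, and the job is handed in when it is done.

```bash
mkdir -p pics; cat > h.py <<'E'
import numpy as np, cv2
from plant import arm
def snap(cam,name):
    f=arm.grab_frame(cam); cv2.imwrite(f'pics/{name}.png',f['frame'][:,:,::-1])
    np.savez(f'pics/{name}.npz',K=f['intrinsics'],k1=f['k1'],R=f['R'],t=f['t']); return f
def ray(name,u,v,z):
    d=np.load(f'pics/{name}.npz'); K,R,t,k1=d['K'],d['R'],d['t'],float(d['k1'])
    p=cv2.undistortPoints(np.array([[[u,v]]],float),K,np.array([k1,0,0,0,0.]))[0,0]
    c=-R.T@t; w=R.T@np.array([p[0],p[1],1]); return c+w*(z-c[2])/w[2]
def proj(name,X):
    d=np.load(f'pics/{name}.npz'); 
    return cv2.projectPoints(np.array([X],float),cv2.Rodrigues(d['R'])[0],d['t'],d['K'],np.array([float(d['k1']),0,0,0,0.]))[0][0,0]
E
python3 - <<'E'
from h import *
for c in ('top','side'):
    f=snap(c,c+'0'); print(c,-f['R'].T@f['t'],f['intrinsics'][0,0],f['k1'])
print(arm.current_eef_rot(),arm.current_time_s())
E
```

```text
top [ 0.33996534 -0.0931473   1.41175336] 501.14415597847596 -0.03625432770809132
side [0.11974944 0.45796228 0.90202613] 495.16320989115064 -0.05597551624283999
[ 1.17114786e-01  9.93117823e-01 -1.03420786e-03 -2.18620266e-04] 0.1
```

View pics/top0.png

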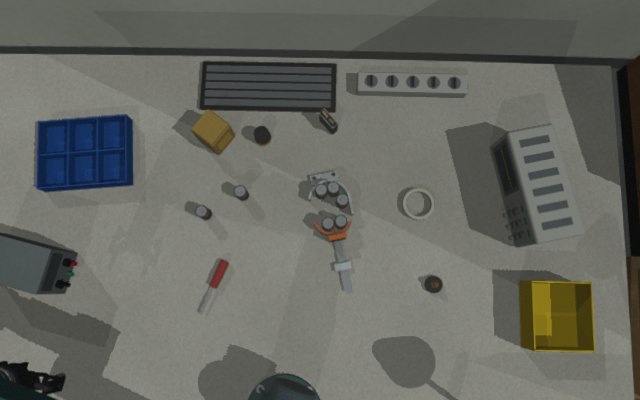

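View pics/side0.png

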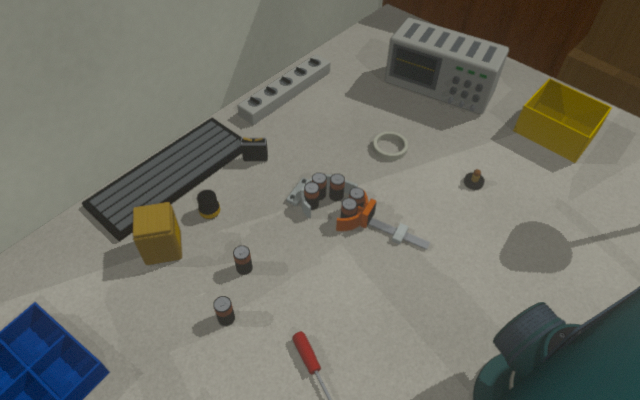

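```bash
python3 - <<'E'
import cv2,numpy as np
a=cv2.imread('pics/top0.png')[160:250,290:370]
b=cv2.imread('pics/side0.png')[160:260,270:390]
a=cv2.resize(a,None,fx=6,fy=6,interpolation=cv2.INTER_CUBIC)
cv2.imwrite('pics/c1.png',a)
a=cv2.imread('pics/top0.png')[170:230,185:265]
cv2.imwrite('pics/c2.png',cv2.resize(a,None,fx=8,fy=8,interpolation=cv2.INTER_CUBIC))
E
```

```text
(no output)
```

View pics/c1.png

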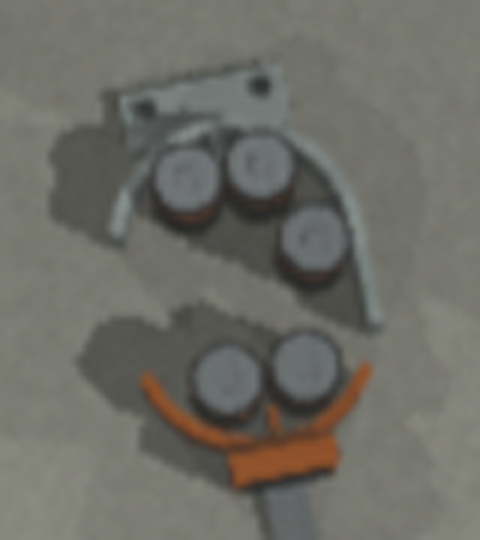

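View pics/c2.png

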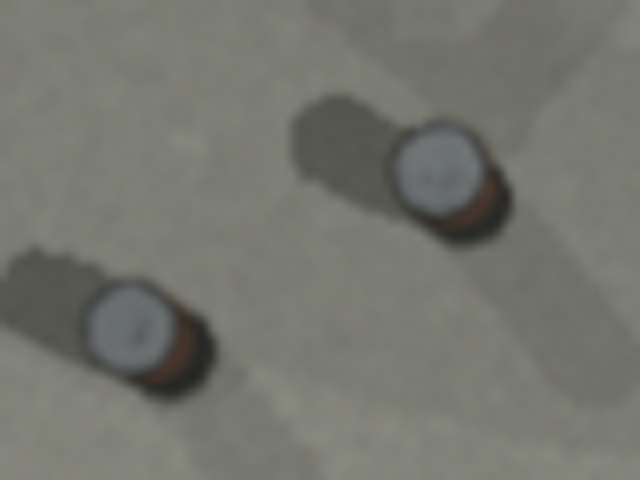

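c1 shows the cell tops at crop pixels (187,180), (261,166), (313,238), (228,379) and (305,368), each crop scaled ×6. c2 shows the loose cell tops at (440,172) and (131,328), scaled ×8. The cup's open side faces left, towards the loose cells.

```bash
python3 - <<'E'
from h import *
g=lambda u,v,x0,y0,s,z=.06: ray('top0',x0+(u+.5)/s-.5,y0+(v+.5)/s-.5,z)[:2]
C=[g(u,v,290,160,6) for u,v in [(187,180),(261,166),(228,379),(305,368),(313,238)]]
L=[g(u,v,185,170,8) for u,v in [(440,172),(131,328)]]
y=(C[0]-C[1])+(C[2]-C[3]); yaw=np.arctan2(-y[0],y[1]); 
Rm=np.array([[np.cos(yaw),-np.sin(yaw)],[np.sin(yaw),np.cos(yaw)]])
mA=(C[0]+C[1])/2; mB=(C[2]+C[3])/2
cup=mA-Rm@[.029,0]
print('yaw',yaw,'cup',cup,'dist pairs',np.linalg.norm(C[0]-C[1]),np.linalg.norm(C[2]-C[3]))
for n,p in zip('3 4 5 6 7 L1 L2'.split(),C+L): print(n,p.round(4),((p-cup)@Rm*1000).round(1))
# wall ends z=.04: alum left, orange left, alum right end, orange right; tab
for n,(u,v),z in [('alL',(118,236),.04),('orL',(148,380),.04),('alR',(374,325),.04),('orR',(364,368),.04),('tabL',(235,485),.055),('tabR',(338,468),.055),('boltL',(145,108),.0),('boltR',(260,86),.0)]:
    p=g(u,v,290,160,6,z); print(n,p.round(4),((p-cup)@Rm*1000).round(1))
for n,(u,v),z in [('tin',(213,131),.1),('film',(262,135),.055),('flat',(328,120),.07),('scr',(217,270),.015),('scrtip',(200,311),.005),('scrhandle_end',(222,262),.015),('tape',(418,204),.02),('guide',(343,266),.014),('tongue end',(347,290),.009)]:
    p=ray('top0',u,v,z)[:2]; print(n,p.round(3),((p-cup)@Rm*1000).round(0))
# side check
for p in C+L: print(proj('side0',[p[0],p[1],.06]).round(0),end=' ')
E
```

```text
yaw 0.19211317047341842 cup [ 0.57808747 -0.10750408] dist pairs 0.03451672069545241 0.035241114203668086
3 [ 0.6029 -0.0851] [28.6 17.3]
4 [ 0.6102 -0.1188] [ 29.4 -17.3]
5 [ 0.5116 -0.106 ] [-65.   14.1]
6 [ 0.5175 -0.1408] [-65.8 -21.1]
7 [ 0.5774 -0.1433] [ -7.5 -35. ]
L1 [0.5931 0.1382] [ 61.6 238.3]
L2 [0.5361 0.2415] [ 25.4 350.6]
alL [ 0.5795 -0.0537] [11.7 52.5]
orL [ 0.5127 -0.0695] [-56.9  49.8]
alR [ 0.5409 -0.1729] [-48.9 -57.1]
orR [ 0.5209 -0.1686] [-67.8 -49. ]
tabL [ 0.4641 -0.1104] [-112.4   18.9]
tabR [ 0.473  -0.1568] [-112.5  -28.3]
boltL [ 0.6492 -0.0637] [78.2 29.4]
boltR [ 0.6614 -0.1186] [ 79.7 -26.8]
tin [0.751 0.213] [231. 282.]
film [0.756 0.084] [211. 154.]
flat [ 0.799 -0.1  ] [219. -35.]
scr [0.377 0.197] [-139.  337.]
scrtip [0.264 0.24 ] [-242.  401.]
scrhandle_end [0.4   0.184] [-119.  321.]
tape [ 0.576 -0.359] [ -50. -247.]
guide [ 0.398 -0.152] [-185.   -9.]
tongue end [ 0.333 -0.165] [-252.   -9.]
[312. 187.] [319. 177.] [349. 203.] [357. 193.] [337. 179.] [242. 252.] [222. 303.]
```

```bash
cat >> h.py <<'E'
from scipy.spatial.transform import Rotation as Ro
YAW=.228; CUP=np.array([.5784,-.1086]); Rm=np.array([[np.cos(YAW),-np.sin(YAW)],[np.sin(YAW),np.cos(YAW)]])
def W(x,y,z): p=CUP+Rm@[x/1e3,y/1e3]; return [p[0],p[1],z/1e3]
def cupf(p): return ((np.array(p)[:2]-CUP)@Rm*1e3).round(1)
def q(psi): return (Ro.from_euler('z',psi)*Ro.from_euler('x',np.pi)).as_quat()
def insert(L,X,Y,psi):
    """grip loose cell at L, carry it to y=80 in front of the mouth, let go, push it in until its centre is at Y"""
    o=q(psi)
    arm.gripper_to(.8,20); arm.goto([L[0],L[1],.11],o); arm.movel([L[0],L[1],.015],max_speed=.12)
    arm.gripper_to(.2,20); print('grip',arm.current_width(),arm.current_grip_force())
    arm.movel([L[0],L[1],.020],max_speed=.1)
    arm.movel(W(X,95,20)); arm.movel(W(X,95,15.5),max_speed=.05)
    arm.gripper_to(.62); arm.movel(W(X,142,15.5)); arm.gripper_to(.165)
    arm.movel(W(X,124,20))
    g=arm.movel(W(X,Y+26.5,20),max_speed=.06,guard=6)
    print('guard',g,cupf(arm.current_tool_pos()),arm.current_contact_force().round(1),'w',arm.current_width(),'t',arm.current_time_s())
E
python3 - <<'E'
from h import *
for psi in (YAW+np.pi/2,YAW-np.pi/2):
    print(psi,[np.round(j,2) if (j:=arm.inverse_kinematics(p,q(psi))) is not None else None for p in (W(-16,27,20),[.5931,.1382,.015],[.5361,.2415,.015])])
E
```

```text
1.7987963267948965 [array([-0.25,  0.25,  1.62,  0.  ,  1.27, -0.48]), array([ 0.14,  0.35,  1.5 ,  0.  ,  1.29, -0.09]), array([ 0.33,  0.31,  1.56, -0.  ,  1.28,  0.1 ])]
-1.3427963267948966 [None, None, None]
```

```bash
python3 - <<'E'
from h import *
insert([.5931,.1382],-16,1,YAW+np.pi/2)
p=arm.current_tool_pos(); arm.movel(W(-16,75,20)); arm.movel(W(-10,150,110))
j=arm.current_joint_pos()
snap('top','t1'); snap('side','s1')
a=cv2.imread('pics/t1.png')[160:250,290:370]; b=cv2.imread('pics/s1.png')[160:250,270:350]
cv2.imwrite('pics/c3.png',np.hstack([cv2.resize(i,None,fx=5,fy=5,interpolation=2) for i in (a,b)]))
E
```

```text
grip 0.38762324441822754 20.649037957191467
guard False [-15.9  27.7] [-0.1 -0.1  0. ] w 0.1645329249413949 t 9.025
```

View pics/c3.png

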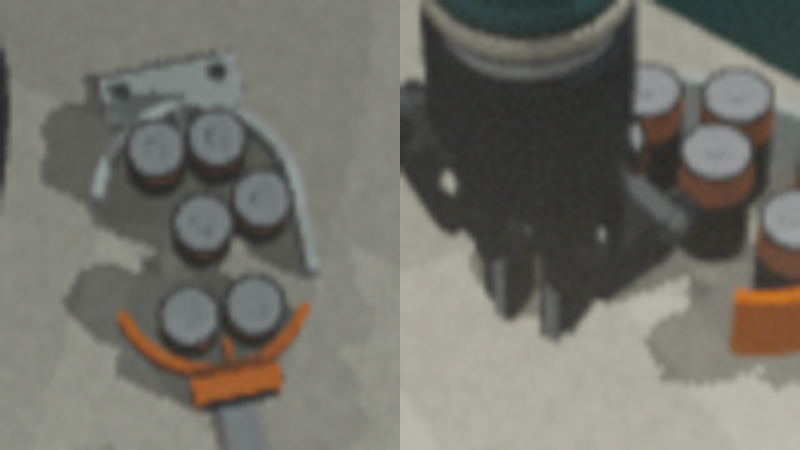

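The left half (top view) shows the first cell upright at (202,223), touching cell 7 at (260,197). The pairs have not moved. Next is the second cell.

```bash
python3 - <<'E'
from h import *
insert([.5361,.2415],-15,33,YAW+np.pi/2)
arm.movel(W(-15,85,20)); arm.movel(W(-10,150,110))
snap('top','t2')
a=cv2.imread('pics/t2.png')[160:250,290:370]
cv2.imwrite('pics/c4.png',cv2.resize(a,None,fx=6,fy=6,interpolation=2))
E
```

```text
grip 0.3933995252176403 21.37105643749237
guard False [-15.   59.6] [-1.  -0.5 -0.2] w 0.16444023920056047 t 18.4
```

View pics/c4.png

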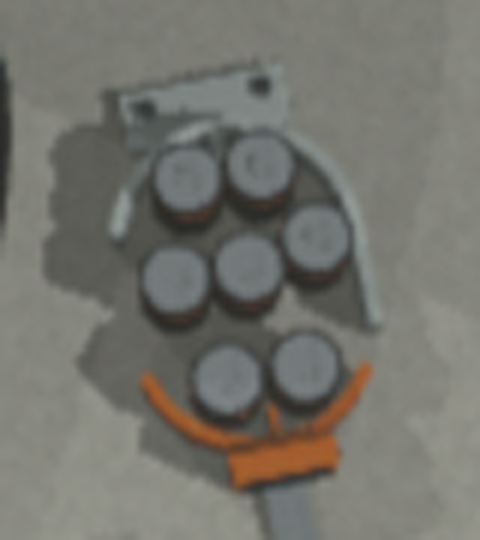

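B's top is at (175,278), A's at (248,268) and cell 7's at (316,237), and all three are upright in a row. Before closing I'll check that B clears the orange wall tip.

```bash
python3 - <<'E'
from h import *
for n,(u,v),z in [('B',(175,278),.06),('A',(248,268),.06),('7',(316,237),.06),('3',(187,180),.06),('4',(261,166),.06),('5',(228,379),.06),('6',(305,368),.06),('alL',(118,236),.04),('orL',(148,380),.04),('orR',(364,368),.04)]:
    p=ray('t2',290+(u+.5)/6-.5,160+(v+.5)/6-.5,z); print(n,cupf(p))
for psi in (YAW+np.pi/2,YAW+np.pi):
    print([np.round(j,2) if (j:=arm.inverse_kinematics(W(x,0,z),q(psi))) is not None else None for x,z in((-145,28),(-145,110),(-85,28))])
E
```

```text
B [-14.3  31.8]
A [-16.4  -1.7]
7 [ -8.6 -35. ]
3 [29.1 17.4]
4 [ 28.7 -17.2]
5 [-64.5  17.6]
6 [-66.6 -17.6]
alL [13.5 53.2]
orL [-55.1  52.9]
orR [-69.6 -45.4]
[array([-0.44,  0.02,  1.86,  0.  ,  1.26, -0.66]), array([-0.44, -0.06,  1.76,  0.  ,  1.44, -0.66]), array([-0.36,  0.14,  1.74,  0.  ,  1.27, -0.59])]
[array([-0.44,  0.02,  1.86,  0.  ,  1.26, -2.24]), array([-0.44, -0.06,  1.76,  0.  ,  1.44, -2.24]), array([-0.36,  0.14,  1.74,  0.  ,  1.27, -2.16])]
```

```bash
python3 - <<'E'
from h import *
arm.gripper_to(0.0,20)
arm.goto(W(-148,0,110),q(YAW+np.pi/2)); arm.movel(W(-148,0,28))
g=arm.movel(W(-113,0,28),max_speed=.06,guard=15); print(g,cupf(arm.current_tool_pos()),arm.current_contact_force().round(1))
g=arm.movel(W(-75,0,28),max_speed=.03,guard=28)
print(g,cupf(arm.current_tool_pos()),arm.current_contact_force().round(1),arm.current_time_s())
arm.dwell(.3); print(cupf(arm.current_tool_pos()),arm.current_contact_force().round(1))
snap('top','t3')
a=cv2.imread('pics/t3.png')[160:250,290:370]
cv2.imwrite('pics/c5.png',cv2.resize(a,None,fx=6,fy=6,interpolation=2))
E
```

```text
False [-112.7    0.2] [-0.2 -0.3  0.4]
True [-87.3   0.3] [-1.1 -0.3  0.6] 23.1917
[-88.6   0.9] [ 1.5 -0.8  0.6]
```

View pics/c5.png

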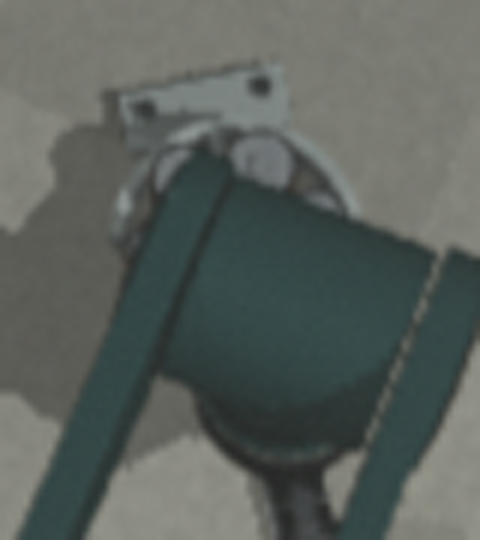

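The arm hides most of the cup here, but the guard tripped at -87.3 mm, which is where the tab should be when closed. I'll press once more gently, back off and look.

```bash
python3 - <<'E'
from h import *
g=arm.movel(W(-80,0,28),max_speed=.015,guard=28)
print(g,cupf(arm.current_tool_pos()),arm.current_contact_force().round(1))
arm.movel(W(-125,0,28),max_speed=.08); arm.movel(W(-150,0,130)); arm.goto(W(-150,200,200),q(YAW+np.pi/2))
print(arm.current_contact_force().round(1),arm.current_time_s())
snap('top','t4')
a=cv2.imread('pics/t4.png')[160:250,290:370]
cv2.imwrite('pics/c6.png',cv2.resize(a,None,fx=6,fy=6,interpolation=2))
E
```

```text
False [-87.3   0.8] [-20.2  -2.9   9.6]
[-0.1 -0.1 -0.2] 26.725
```

View pics/c6.png

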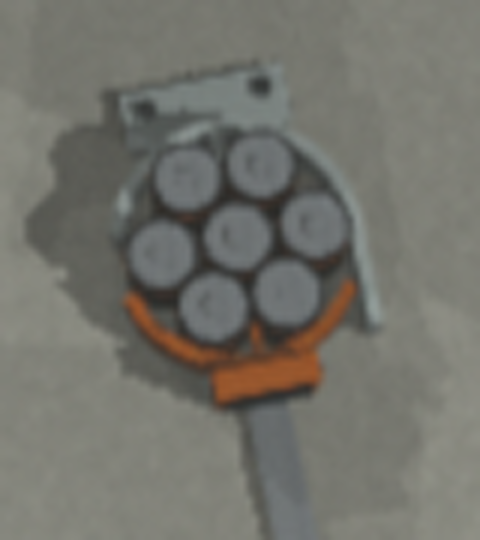

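```bash
python3 - <<'E'
from h import *
for n,(u,v),z in [('5',(213,306),.06),('6',(287,291),.06),('B',(163,254),.06),('A',(238,237),.06),('7',(315,223),.06),('3',(187,179),.06),('4',(261,165),.06),('orL',(131,299),.04),('tabL',(220,407),.055),('tabR',(320,388),.055)]:
    p=cupf(ray('t4',290+(u+.5)/6-.5,160+(v+.5)/6-.5,z)); print(n,p,np.hypot(*p).round(1))
E
```

```text
5 [-30.4  17.5] 35.1
6 [-30.4 -16.9] 34.8
B [-2.3 35. ] 35.1
A [-1.5 -0.1] 1.5
7 [ -2.2 -35.9] 36.0
3 [29.6 17.3] 34.3
4 [ 29.2 -17.3] 33.9
orL [-16.7  53.1] 55.7
tabL [-75.7  23.6] 79.3
tabR [-76.3 -22.7] 79.6
```

The cells are nested. The jaw measures 0–3 mm open, which is too close to the limit, so I'll press firmly once more and check from above with the wrist camera.

```bash
python3 - <<'E'
from h import *
o=q(YAW+np.pi/2)
arm.goto(W(-150,0,130),o); arm.movel(W(-115,0,28))
for y in (8,-8,0):
    arm.movel(W(-95,y,28))
    g=arm.movel(W(-74,y,28),max_speed=.03,guard=36)
    print(g,cupf(arm.current_tool_pos()),arm.current_contact_force().round(1))
arm.movel(W(-125,0,28),max_speed=.08); arm.movel(W(-150,0,130)); arm.goto(W(-10,0,230),o)
print(arm.current_time_s()); snap('wrist','w1')
E
```

```text
True [-87.4   8.1] [-1.1 -0.3  0.9]
True [-88.1  -7.4] [-2.5 -1.1  0.2]
True [-88.8   0.1] [-1.4 -1.2  1.6]
33.1417
```

View pics/w1.png

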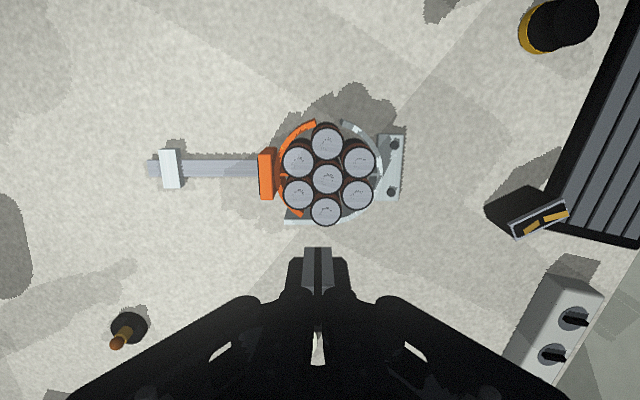

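```bash
python3 - <<'E'
import cv2
a=cv2.imread('pics/w1.png')[112:232,250:410]
cv2.imwrite('pics/c7.png',cv2.resize(a,None,fx=5,fy=5,interpolation=2))
E
```

```text
(no output)
```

View pics/c7.png

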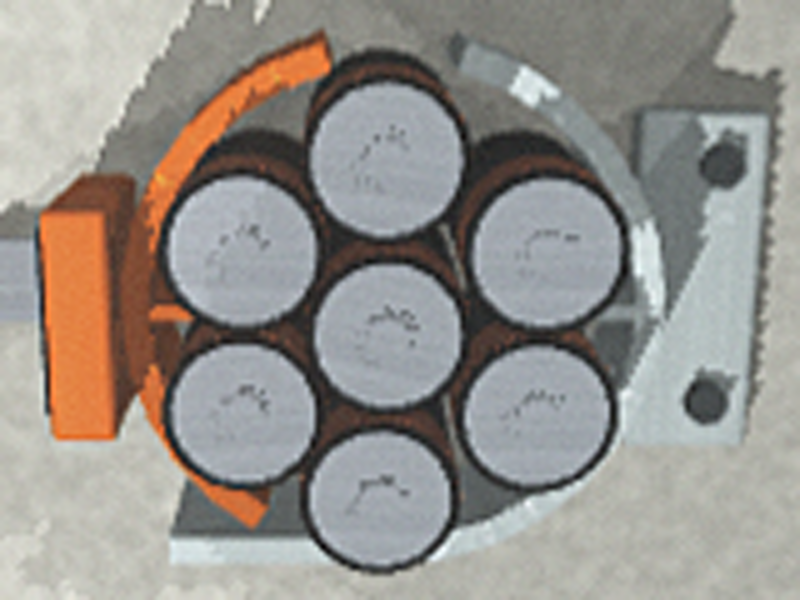

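```bash
python3 - <<'E'
from h import *
for n,(u,v),z in [('or in',(331,67),.04),('or out',(321,31),.04),('al in',(455,67),.04),('al out',(462,35),.04),('tabT',(41,212),.055),('tabB',(54,438),.055),('5',(243,250),.06),('6',(242,412),.06),('B',(388,158),.06),('A',(388,335),.06),('7',(380,493),.06),('3',(548,250),.06),('4',(537,412),.06)]:
    p=cupf(ray('w1',250+(u+.5)/5-.5,112+(v+.5)/5-.5,z)); print(n,p)
E
```

```text
or in [-12.4  51.7]
or out [-14.4  58.9]
al in [13.  51.7]
al out [14.3 58.1]
tabT [-70.7  24.5]
tabB [-70.9 -23.4]
5 [-29.8  17.8]
6 [-30.7 -16.1]
B [-1.1 36. ]
A [-0.7  0.3]
7 [ -2.1 -33.9]
3 [31.  17.8]
4 [ 30.1 -16.1]
```

The wrist view puts the tip gap at 25–28 mm and the tab pad at -71 mm, both matching a fully closed cup. All seven cells are upright within 37 mm of the middle, and the hand is clear.

```bash
python3 -c "
from plant import arm
print(arm.sign_off())"
```

```text
the job is handed in; nothing more can be done
None
```

I slid both loose cells in upright, closed the orange half around all seven nested cells, took the hand away and handed the job in at about 33 s; sign-off gave no verdict, but my last camera check showed the cup closed and every cell standing within about 37 mm of its middle.

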